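# Roll a solder reel up the rack to the stop

### The job

Push the red solder reel up its sloped gutter with the fingertips, over the crest at the top, so that it comes to rest in the dip against the yellow end stop and cannot roll back. Only push it: never pick it up off the gutter. Leave the blue reel, flux jar, screwdriver and parts tin where they are, and take the hand away.

Things in the scene. Friction and masses are not known exactly. Their poses are not given: they have to be found in the camera images.
- deck: Sloped aluminium gutter with two lanes, fixed on a rack on the bench. x points uphill along the lanes (0.14 rad slope), y across, z square to the floor. Origin on the floor surface midway between the lanes, 48 mm above the bench; slope from x = -118 mm to the crest at x = +85 mm. Lanes 47 mm wide, centred at y = -34.5 and +34.5 mm; walls 14 mm high; between them a divider 22 mm wide, 14 mm high.
- lip (a point): Top middle of the black lips across the low end of the lanes, at x = -105, y = 0, z = 10 mm of the deck. Each lip is 10 mm high and 10 mm long (deck x = -110 to -100 mm); the reels rest against them at the start, and roll back to them if let go on the slope.
- crest (a point): Top edge of the slope on the floor, at x = 85, y = 0, z = 0 mm of the deck, running across both lanes. Beyond it the floor dips away to the end stop for 65 mm, 0.24 rad down from the deck's slope (0.10 rad down from level). A reel whose centre has been pushed past the crest rolls on by itself into the dip and stays.
- end_stop (a point): Middle of the foot of the yellow end stop's face, in the bottom of the dip, at x = 148, y = 0, z = -15.5 mm of the deck; a plate 45 mm high across both lanes. A reel lying against it has its centre at x = 128, z = 18 mm of the deck.
- reel_red: Solder reel with red flanges, loose, in either lane: 56 mm diameter, 40 mm wide, 0.15 to 0.33 kg; stands on its rims and rolls along the lane. Origin in its centre (deck x = -78, z = 28 mm at the start); y axis = axle, across the lane; x and z turn as it rolls. Solder wound to 48 mm diameter, 32 mm wide between the flanges. Smooth plastic: it rolls or slides.
- reel_blue: The same reel with blue flanges, in the other lane, resting on the low lip; to be left there. Origin in its centre.
- flux_jar: Small jar with black cap, 44 mm diameter, 55 mm high, loose on the bench on the far side of the rack; origin at the centre of its underside. Leave alone.
- driver: Screwdriver with yellow handle, 160 mm long, lying loose on the bench on the robot's side of the rack; origin near its middle. Leave alone.
- tin: Open steel parts tin, 90 x 60 x 28 mm, loose on the bench on the far side of the rack; origin at the centre of its underside. Leave alone.
Mind the look-alikes: they are no part of the job. Leave any green or turquoise look-alike of the reel_red alone.

How it is judged:
By the outcome, as a careful person would: the job done as asked, in the order asked, and still so for the second after the job is handed in, with the robot touching nothing.
It also fails if it takes over 38 s, if anything falls off the work surface, if the arm or the gripper's body presses on something with over 40 N, if the wrist force passes 120 N, or if a joint passes its speed limit or range.

### The arm

A 6-joint arm with a two-finger parallel gripper is mounted at the origin on the work surface. World frame = base frame: x ahead of the robot, y to its left, z up, the work surface at z = 0. Lengths are in m, angles in rad, forces in N, time in s.
With the tool pointing down it reaches from about 0.35 to 0.975 m from the base axis. Payload 4.9 kg.
Tool frame: the origin (TCP) lies on the mounting face of the last link; the fingertips stand 173 mm ahead of it and the grasp point (between the pads) lies ctrl.pinch_z ahead of it (ctrl.pinch_z is the distance from the TCP to the grasp point, in m); z points along the fingers, y is the line along which they close (so a half turn about z gives the same grasp; the last joint's range is limited). The gripper opens to 85 mm and grips with 20 to 120 N. Pads are 22 mm wide; open, the fingers measure 114 mm over their backs; the gripper's body (76 mm by 85 mm) begins 54 mm behind the grasp point. The pads swing forward as they close: fully open they stand 13 mm farther back than shut.
Start: joints at [-1.365, 0.053, 1.613, -0, 1.476, -0.119], TCP at [0.199, -0.592, 0.405] pointing down, gripper open.
Joint ranges: [-3.01, 3.01], [-1.01, 2.22], [0.06, 2.58], [-1.02, 4.17], [0.09, 2.62], [-3.14, 3.14]. Speed limits (rad/s): [2.57, 2.57, 3.14, 3.14, 3.14, 3.14].

### API

Orientations are given as a rotation vector (axis times angle).
In Python, from station import telemetry, eyes, ctrl gives the robot as it stands.
- The arm moves only by the tool apply_moves, never from a script. Its argument "plan" is a list of rows, each a list of 5 numbers: the finger opening in m, from 0 to 0.0854, then the shift along the tool's x, y, z in m, then the turn about the tool's z in rad. In form: [[jaw, x, y, z, roll], ...]. A call has 1 to 12 rows; each row is the pose to reach, as a shift and turn from the pose commanded when the call began, along the tool's axes at that moment; what a row does not reach only later rows make up. A row lasts 1/12 s, in which the tool goes at most 41.7 mm and 7.16 degrees, less where a joint would pass 70% of its speed; a pose out of reach is approached as far as the arm can. A call with a gripper value outside its range is refused whole. The fingers move at their own pace and stop on an object; "newtons" is the grip in N (left out, the last holds). Time passes only in rows, so rows that repeat a pose let the fingers close. It gives the time, the measured TCP pose, the force, the opening and the grip force at its end, in the units of the state.
- telemetry.get_obs(): the state, without advancing time (a new reading comes with each control period).
- eyes.get_image(name): name is "side" or "top"; returns a dict with "img" (384x512x3 uint8, blue, green, red), "range_z" (384x512 float32, m along the optical axis (not along the pixel's ray), 0 where there is no reading), "K" (3x3 intrinsics, pixels), "pose" (4x4, takes a point from camera to world coordinates). Camera axes: x right, y down, z forward; pixel columns grow to the right and rows downward; lengths in m; the calibration is good to about 2 mm. A picture is of the moment at which its call begins.
- ctrl.finish_job(): hands the job in; it is judged then, once.
Trained networks look in a picture, given as the dict that the camera call returned (one of the last four; its "shot" number tells which), for a name from the list of things; names that differ only in an ending like _2 or _b are one class to them, and where a whole thing is asked for, a point or a joint stands for the part that bears it (a point fixed in the world has none). Each returns a list of dicts, best first, with "confidence" (0 to 1); they miss things now and then, are a little off and sometimes report something else, mostly with a low value. They report only what shows in the picture. A call takes as long as a camera call. They do not tell look-alikes from the thing itself.
- eyes.search_frame(thing, picture): "box" ([left, top, right, bottom] in pixels, round what is visible of it).
- eyes.outline_of(thing, picture): "region" (384x512 bool, what is visible of it) and "box" ([left, top, right, bottom] in pixels, round what is visible of it).
- eyes.tip_of(thing, picture): "point" ([column, row] in pixels: a listed point, or the origin of a listed thing).
The state is a dict: "t": time; "q": joint angles; "dq": joint speeds; "effort": joint torques, N m; "tool_pos": TCP position; "tool_rot": TCP orientation; "contact_force": force on the tool from outside, world axes, zero at the start; "wrist_torque": the same for the moment, N m; "opening": finger opening in m; "grip_force": force on a finger pad.
Only numpy, scipy, OpenCV 4.12 (cv2) and the standard library are available. Lean on these libraries where they do the work, as an engineer would, in place of code of your own. Each camera call takes 0.05 s, during which the arm holds its last target. There are 200 camera calls.

## Working session

There is one attempt and no reset: what is moved stays moved. The work goes in short steps, Python scripts to look and compute and a tool call to move; the robot and the scene stay as the last step left them, time stands still between calls to the robot, and variables do not carry over. Pictures are saved under pics/ and viewed, at most 10 in all, crops included, and the job is handed in when it is done.

Besides the shell and the picture viewer there is one more tool, called by a JSON object that holds its "fn" and its "kwargs", one argument or row to a line. apply_moves: Moves the arm, as the interface text tells. Its arguments: {"type":"object","properties":{"plan":{"type":"array","items":{"type":"array","items":{"type":"number"}}},"newtons":{"type":"number"}},"required":["plan"]}

```bash
mkdir -p pics
cat > h.py <<'E'
import numpy as np, cv2
from station import telemetry, eyes, ctrl
def px(p,uv,z):
    K=p["K"];c=np.array([(uv[0]-K[0,2])/K[0,0]*z,(uv[1]-K[1,2])/K[1,1]*z,z,1]);return (p["pose"]@c)[:3]
def proj(p,w):
    c=np.linalg.inv(p["pose"])@np.r_[w,1];u=p["K"]@c[:3];return u[:2]/u[2]
def cloud(p):
    v,u=np.mgrid[0:384,0:512];z=p["range_z"];K=p["K"]
    c=np.stack([(u-K[0,2])/K[0,0]*z,(v-K[1,2])/K[1,1]*z,z],-1);return c@p["pose"][:3,:3].T+p["pose"][:3,3]
E
python3 - <<'E'
from h import *
np.set_printoptions(precision=3,suppress=True)
print(telemetry.get_obs(), ctrl.pinch_z)
ims=[]
for n in("top","side"):
    p=eyes.get_image(n);im=p["img"].copy();C=cloud(p);print(n,p["pose"])
    for t in("reel_red","reel_blue","flux_jar","driver","tin","lip","crest","end_stop","deck"):
        for d in eyes.tip_of(t,p)[:3]:
            u,v=d["point"];i,j=int(round(v)),int(round(u))
            if 0<=i<384 and 0<=j<512: print(t,round(d["confidence"],2),np.round([u,v]),C[i,j],p["range_z"][i,j])
    ims.append(im)
cv2.imwrite("pics/a.png",cv2.resize(np.vstack(ims),None,fx=.78,fy=.78)); cv2.imwrite("pics/top.png",ims[0])
E
```

```text
{'t': 0.0, 'q': array([-1.365,  0.053,  1.614,  0.   ,  1.476, -0.119]), 'dq': array([-0.   ,  0.001,  0.001,  0.001,  0.001,  0.   ]), 'effort': array([ -0.   , -39.367, -37.018,  -0.   ,   0.007,   0.   ]), 'tool_pos': array([ 0.199, -0.592,  0.403]), 'tool_rot': array([-3.098, -0.508,  0.   ]), 'contact_force': array([-0.473, -0.041, -0.408]), 'wrist_torque': array([ 0.04 , -0.016, -0.01 ]), 'grip_force': 0.0, 'opening': 0.08538156663894415} 0.1547
top [[ 0.001 -0.995  0.099  0.507]
 [-0.999 -0.005 -0.042  0.009]
 [ 0.042 -0.099 -0.994  0.905]
 [ 0.     0.     0.     1.   ]]
reel_red 0.97 [337. 112.] [ 0.741 -0.18   0.048] 0.88374496
reel_red 0.78 [370. 164.] [ 0.644 -0.238  0.052] 0.8722008
reel_red 0.7 [308. 206.] [ 0.565 -0.118  0.087] 0.82475764
reel_blue 0.71 [289. 171.] [ 0.625 -0.086  0.089] 0.82758904
reel_blue 0.2 [264. 117.] [ 0.741 -0.049  0.003] 0.92295843
flux_jar 0.73 [185. 154.] [0.66  0.096 0.052] 0.8597114
driver 0.87 [298. 264.] [ 0.464 -0.109  0.023] 0.8774368
tin 0.72 [266. 116.] [ 0.744 -0.053  0.002] 0.92390317
lip 0.73 [306. 181.] [ 0.613 -0.121  0.048] 0.86
[... 387 characters left out ...]
538 -0.258  0.052] 0.6424657
reel_red 0.73 [248. 225.] [ 0.564 -0.137  0.086] 0.7003405
reel_red 0.69 [346. 242.] [ 0.737 -0.204  0.048] 0.7247651
reel_blue 0.76 [278. 207.] [ 0.634 -0.109  0.08 ] 0.7374255
flux_jar 0.83 [256. 160.] [0.657 0.078 0.028] 0.90038425
flux_jar 0.49 [205. 170.] [0.527 0.037 0.074] 0.81065804
tin 0.88 [314. 199.] [ 0.746 -0.056  0.006] 0.8518786
tin 0.62 [250. 224.] [ 0.569 -0.136  0.086] 0.7016487
lip 0.91 [271. 226.] [ 0.616 -0.125  0.047] 0.7482194
crest 0.74 [188. 160.] [0.501 0.082 0.07 ] 0.8360705
crest 0.58 [204. 174.] [0.524 0.031 0.068] 0.8108418
end_stop 0.83 [188. 157.] [0.503 0.092 0.069] 0.84382313
deck 0.44 [194. 255.] [ 0.461 -0.129  0.025] 0.7265967
```

View pics/a.png

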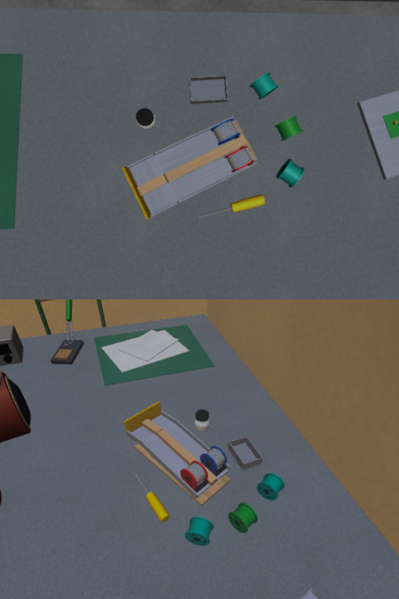

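The pictures show the red reel at top (308,206) and side (248,225), in the lane nearest the robot. Blue is beside it at top (289,171). The turquoise and green look-alikes lie on the bench at top (337,112), (370,164) and (370,220), not in the gutter. Next I'll fit the deck pose and confirm with a crop.

```bash
cat >> h.py <<'E'
from scipy.optimize import least_squares
from scipy.spatial.transform import Rotation as Ro
def deckR(y): return (Ro.from_euler('z',y)*Ro.from_euler('y',-.14)).as_matrix()
E
python3 - <<'E'
from h import *
np.set_printoptions(precision=4,suppress=True)
M={"lip":[-105,0,10],"crest":[85,0,0],"end_stop":[148,0,-15.5],"reel_red":[-78,34.5,28],"reel_blue":[-78,-34.5,28]}
P={n:eyes.get_image(n) for n in("top","side")}
obs=[]
for n,p in P.items():
    for t,m in M.items():
        ds=[d for d in eyes.tip_of(t,p)]
        if t=="reel_red": ds=[d for d in ds if np.linalg.norm(np.array(d["point"])-dict(top=(308,206),side=(248,225))[n])<12]
        if t=="crest" and n=="side": ds=[d for d in ds if np.linalg.norm(np.array(d["point"])-(204,174))<8]
        if ds: obs.append((n,t,np.array(m)/1e3,np.array(ds[0]["point"])))
def f(v): return np.r_[tuple(proj(P[n],np.r_[v[:2],.048]+deckR(v[2])@m)-u for n,t,m,u in obs)]
r=least_squares(f,[.567,-.031,2.03],loss="soft_l1",f_scale=2,x_scale=[.01,.01,.02])
print(r.x);[print(o[0],o[1],e) for o,e in zip(obs,f(r.x).reshape(-1,2))]
R=deckR(r.x[2]);o0=np.r_[r.x[:2],.048]
s=telemetry.get_obs();T=Ro.from_rotvec(s["tool_rot"]).as_matrix();print(T)
np.save("deck.npy",r.x)
im=P["top"]["img"].copy();im2=P["side"]["img"].copy()
for a,p in((im,P["top"]),(im2,P["side"])):
    for m in [[-100,11,0],[-100,58,0],[85,11,0],[85,58,0],[85,-58,0],[148,58,-15],[148,-58,-15],[-78,34.5,28]]:
        cv2.circle(a,tuple(int(x) for x in np.round(proj(p,o0+R@(np.array(m)/1e3)))),1,(0,255,255),-1)
c1=cv2.resize(im[130:290,150:350],None,fx=3,fy=3);c2=cv2.resize(im2[120:280,150:350],None,fx=3,fy=3)
cv2.imwrite("pics/b.png",cv2.resize(np.hstack([c1,c2]),None,fx=.66,fy=.66))
for x,z in((-135,70),(-135,20),(60,20),(60,70)):
    tip=o0+R@(np.array([x,34.5,z])/1e3);tcp=tip+[0,0,.173]
    yt=T[:,1];yd=R[:,1];roll=np.arctan2(T[:,0]@yd,yt@yd)
    print(x,z,"tip",tip,"shift",T.T@(tcp-s["tool_pos"]),"roll",-roll)
E
```

```text
[ 0.5678 -0.0302  2.0287]
top lip [0.2275 0.5103]
top crest [ 1.8973 -1.0599]
top end_stop [ 0.8927 -1.3501]
top reel_red [-1.8148 -0.8983]
top reel_blue [-2.0314 -0.4782]
side lip [-1.7185 -1.0998]
side crest [2.0844 0.7182]
side end_stop [-1.1807  3.1879]
side reel_red [-1.1929  1.1568]
side reel_blue [-1.2513 -0.0324]
[[ 0.9477  0.3191  0.    ]
 [ 0.3191 -0.9477 -0.    ]
 [ 0.      0.     -1.    ]]
-135 70 tip [ 0.6003 -0.1741  0.0985] shift [ 0.5133 -0.2684  0.1332] roll 1.4376864169387558
-135 20 tip [ 0.5972 -0.1679  0.049 ] shift [ 0.5124 -0.2753  0.1827] roll 1.4376864169387558
60 20 tip [0.5118 0.0053 0.0762] shift [ 0.4867 -0.4667  0.1555] roll 1.4376864169387558
60 70 tip [ 0.5149 -0.0009  0.1257] shift [ 0.4877 -0.4598  0.106 ] roll 1.4376864169387558
```

View pics/b.png

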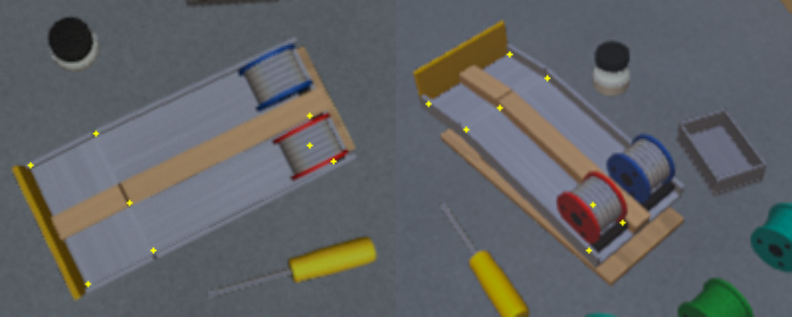

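The red flanges are confirmed: the red reel is in the robot-side lane (deck +y), and the deck model overlays well. Moving in behind it, high up.

{"fn": "apply_moves", "kwargs": {
  "plan": [
    [0.014,0.04,-0.02,0.0,0.12],
    [0.014,0.08,-0.04,0.0,0.24],
    [0.014,0.12,-0.06,0.0,0.36],
    [0.014,0.16,-0.08,0.01,0.48],
    [0.014,0.2,-0.1,0.02,0.6],
    [0.014,0.24,-0.12,0.03,0.72],
    [0.014,0.28,-0.14,0.04,0.84],
    [0.014,0.32,-0.16,0.05,0.96],
    [0.014,0.355,-0.18,0.06,1.08],
    [0.014,0.39,-0.2,0.07,1.2],
    [0.014,0.425,-0.22,0.08,1.32],
    [0.014,0.46,-0.24,0.08,1.44]
  ]
}}

```text
t: 2.6
tool_pos: [0.5258, -0.2543, 0.3305]
tool_rot: [2.687, -1.628, -0.002]
contact_force: [-0.1, -0.7, -0.2]
opening: 0.0139
grip_force: 0.0
```

```bash
cat > w.py <<'E'
from h import *
np.set_printoptions(precision=4,suppress=True)
v=np.load("deck.npy");R=deckR(v[2]);o0=np.r_[v[:2],.048]
s=telemetry.get_obs();T=Ro.from_rotvec(s["tool_rot"]).as_matrix()
print(s["t"],s["tool_pos"],s["opening"],"tip in deck mm",1e3*R.T@(s["tool_pos"]+.173*T[:,2]-o0),"F",s["contact_force"])
yd=R[:,1];print("roll",np.arctan2(-T[:,0]@yd,T[:,1]@yd))
for x,z in((-135,70),(-135,20),(-120,20),(60,20),(60,70),(0,150)):
    tip=o0+R@(np.array([x,34.5,z])/1e3);print(x,z,T.T@(tip+[0,0,.173]-s["tool_pos"]))
E
python3 w.py
```

```text
2.6 [ 0.5258 -0.2543  0.3305] 0.013927300054377006 tip in deck mm [-165.2095  136.7971  133.8233] F [-0.0897 -0.7075 -0.1892]
roll 0.023712283146499563
-135 70 [-0.0365 -0.1031  0.059 ]
-135 20 [-0.0434 -0.1033  0.1085]
-120 20 [-0.0583 -0.1037  0.1064]
60 20 [-0.2365 -0.1079  0.0814]
60 70 [-0.2295 -0.1077  0.0319]
0 150 [-0.1591 -0.106  -0.039 ]
```

{"fn": "apply_moves", "kwargs": {
  "plan": [
    [0.014,-0.01,-0.034,0.0,0.024],
    [0.014,-0.02,-0.069,0.0,0.024],
    [0.014,-0.036,-0.103,0.01,0.024],
    [0.014,-0.036,-0.103,0.04,0.024],
    [0.014,-0.038,-0.103,0.07,0.024],
    [0.014,-0.04,-0.103,0.09,0.024],
    [0.014,-0.042,-0.103,0.105,0.024],
    [0.014,-0.042,-0.103,0.108,0.024],
    [0.014,-0.042,-0.103,0.108,0.024],
    [0.014,-0.042,-0.103,0.108,0.024]
  ]
}}

```text
t: 3.43
tool_pos: [0.5969, -0.171, 0.2246]
tool_rot: [-2.672, 1.652, -0.002]
contact_force: [0.6, -0.9, 0.5]
opening: 0.0139
grip_force: 0.0
```

```bash
python3 w.py
python3 - <<'E'
from h import *
a=eyes.get_image("top")["img"][130:290,200:400];b=eyes.get_image("side")["img"][120:280,170:370]
cv2.imwrite("pics/c.png",cv2.resize(np.hstack([a,b]),None,fx=2,fy=2,interpolation=cv2.INTER_CUBIC))
E
```

```text
3.4333 [ 0.5969 -0.171   0.2246] 0.013919295275152158 tip in deck mm [-137.4439   35.9457   22.9867] F [ 0.6467 -0.9127  0.498 ]
roll 0.005428169611531681
-135 70 [ 0.0044 -0.0016 -0.0469]
-135 20 [-0.0026 -0.0016  0.0026]
-120 20 [-0.0175 -0.0017  0.0005]
60 20 [-0.1957 -0.0027 -0.0248]
60 70 [-0.1887 -0.0027 -0.0743]
0 150 [-0.118  -0.0024 -0.1451]
```

View pics/c.png

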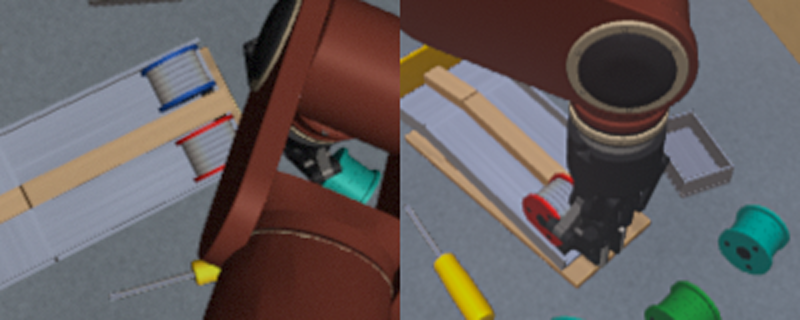

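The fingers stand just behind the red reel, in line with its lane (crop at about (200,150) left, (560,230) right). Now pushing gently uphill.

{"fn": "apply_moves", "kwargs": {
  "plan": [
    [0.014,-0.006,-0.002,0.0,0],
    [0.014,-0.013,-0.002,0.0,0],
    [0.014,-0.02,-0.002,-0.001,0],
    [0.014,-0.028,-0.002,-0.002,0],
    [0.014,-0.036,-0.002,-0.003,0],
    [0.014,-0.044,-0.002,-0.004,0],
    [0.014,-0.052,-0.002,-0.005,0],
    [0.014,-0.06,-0.002,-0.006,0],
    [0.014,-0.068,-0.002,-0.007,0],
    [0.014,-0.076,-0.002,-0.008,0],
    [0.014,-0.084,-0.002,-0.009,0],
    [0.014,-0.09,-0.002,-0.01,0]
  ]
}}

```text
t: 4.53
tool_pos: [0.5575, -0.0883, 0.2335]
tool_rot: [-2.672, 1.651, 0.001]
contact_force: [0.1, -1.6, 0.3]
opening: 0.014
grip_force: 0.5
```

```bash
python3 w.py
python3 - <<'E'
from h import *
a=eyes.get_image("top")["img"][130:290,150:350];b=eyes.get_image("side")["img"][120:280,150:350]
cv2.imwrite("pics/d.png",cv2.resize(np.hstack([a,b]),None,fx=2,fy=2,interpolation=cv2.INTER_CUBIC))
E
```

```text
4.5333 [ 0.5575 -0.0883  0.2335] 0.01403266358585816 tip in deck mm [-45.2562  34.987   18.9764] F [ 0.1178 -1.6035  0.2819]
roll 0.005891387499098599
-135 70 [ 0.0959  0.0001 -0.038 ]
-135 20 [0.0889 0.0001 0.0115]
-120 20 [ 0.0741 -0.      0.0094]
60 20 [-0.1042 -0.0011 -0.0157]
60 70 [-0.0972 -0.001  -0.0652]
0 150 [-0.0267 -0.0006 -0.136 ]
```

View pics/d.png

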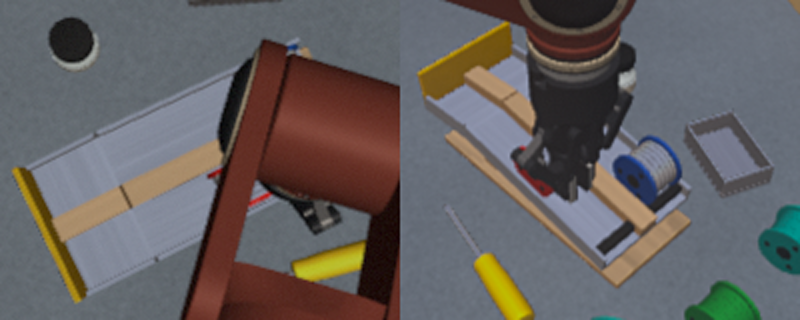

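The reel is rolling up ahead of the fingers (crop right (530,165)), still square in its lane; the blue reel is unmoved. Continuing.

{"fn": "apply_moves", "kwargs": {
  "plan": [
    [0.014,-0.008,0,-0.001,0],
    [0.014,-0.016,0,-0.002,0],
    [0.014,-0.024,0,-0.003,0],
    [0.014,-0.032,0,-0.005,0],
    [0.014,-0.04,0,-0.006,0],
    [0.014,-0.048,0,-0.007,0],
    [0.014,-0.056,-0.001,-0.008,0],
    [0.014,-0.064,-0.001,-0.009,0],
    [0.014,-0.072,-0.001,-0.01,0],
    [0.014,-0.08,-0.001,-0.012,0],
    [0.014,-0.088,-0.001,-0.013,0],
    [0.014,-0.094,-0.001,-0.014,0]
  ]
}}

```text
t: 5.63
tool_pos: [0.5164, -0.0038, 0.2476]
tool_rot: [-2.672, 1.651, 0.0]
contact_force: [-0.3, -1.5, 0.7]
opening: 0.0143
grip_force: 0.8
```

{"fn": "apply_moves", "kwargs": {
  "plan": [
    [0.014,-0.005,0,-0.001,0],
    [0.014,-0.01,0,-0.001,0],
    [0.014,-0.015,0,-0.001,0],
    [0.014,-0.019,0,-0.001,0],
    [0.014,-0.019,0,-0.001,0],
    [0.014,-0.019,0,-0.001,0],
    [0.014,-0.019,0,-0.001,0]
  ]
}}

```text
t: 6.22
tool_pos: [0.5084, 0.0122, 0.2485]
tool_rot: [2.672, -1.652, -0.0]
contact_force: [-0.2, -0.3, -0.2]
opening: 0.0141
grip_force: 0.0
```

```bash
python3 w.py
python3 - <<'E'
from h import *
a=eyes.get_image("top")["img"][130:290,150:350];b=eyes.get_image("side")["img"][120:280,150:350]
cv2.imwrite("pics/e.png",cv2.resize(np.hstack([a,b]),None,fx=2,fy=2,interpolation=cv2.INTER_CUBIC))
E
```

```text
6.2167 [0.5084 0.0122 0.2485] 0.014139488605499904 tip in deck mm [67.5466 34.4982 18.231 ] F [-0.2326 -0.27   -0.2377]
roll 0.005488450052117472
-135 70 [ 0.2078  0.0011 -0.023 ]
-135 20 [0.2008 0.0011 0.0265]
-120 20 [0.186  0.001  0.0244]
60 20 [ 0.0077  0.     -0.0007]
60 70 [ 0.0147  0.0001 -0.0502]
0 150 [ 0.0853  0.0005 -0.1211]
```

View pics/e.png

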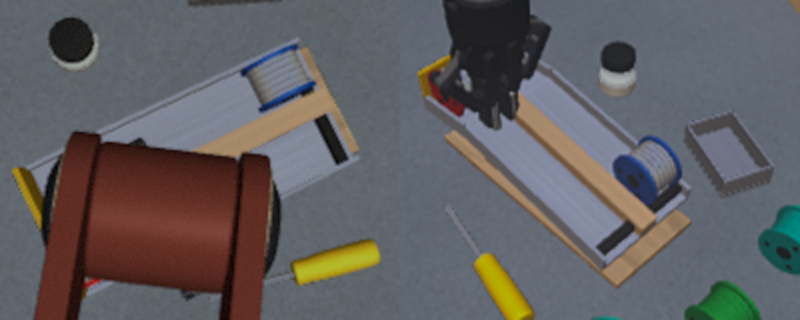

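The reel is over the crest at the yellow stop (crop right (445,90)) and the contact force has gone. Backing off and lifting away.

{"fn": "apply_moves", "kwargs": {
  "plan": [
    [0.014,0.01,0,0,0],
    [0.014,0.03,0,-0.005,0],
    [0.014,0.04,0,-0.03,0],
    [0.014,0.05,0,-0.065,0],
    [0.014,0.06,0,-0.1,0],
    [0.014,0.09,0.02,-0.125,0],
    [0.014,0.12,0.045,-0.14,0],
    [0.014,0.15,0.07,-0.15,0],
    [0.014,0.18,0.095,-0.15,0],
    [0.014,0.21,0.12,-0.15,0],
    [0.014,0.24,0.145,-0.15,0],
    [0.014,0.27,0.17,-0.15,0]
  ]
}}

```text
t: 7.32
tool_pos: [0.476, -0.3079, 0.3988]
tool_rot: [2.671, -1.653, 0.001]
contact_force: [1.4, -0.4, -0.2]
opening: 0.0139
grip_force: 0.0
```

```bash
python3 w.py|head -1
python3 - <<'E'
from h import *
v=np.load("deck.npy");R=deckR(v[2]);o0=np.r_[v[:2],.048]
P=[eyes.get_image(n) for n in("top","side")]
for p in P:
    print("expected",proj(p,o0+R@[.128,.0345,.018]));print([(np.round(d["point"]),round(d["confidence"],2)) for d in eyes.tip_of("reel_red",p)])
cv2.imwrite("pics/f.png",cv2.resize(np.hstack([P[0]["img"][130:290,150:350],P[1]["img"][120:280,150:350]]),None,fx=2,fy=2,interpolation=cv2.INTER_CUBIC))
E
```

```text
7.3167 [ 0.476  -0.3079  0.3988] 0.013851492261692263 tip in deck mm [-181.7653  205.0324  205.2076] F [ 1.4071 -0.3537 -0.1695]
expected [199.30691672 254.97036271]
[(array([374., 219.]), 0.91), (array([375., 165.]), 0.8), (array([201., 255.]), 0.79), (array([340., 109.]), 0.68), (array([291., 171.]), 0.66)]
expected [180.19450958 162.04108543]
[(array([310., 274.]), 0.94), (array([348., 238.]), 0.64), (array([255., 300.]), 0.62), (array([270., 228.]), 0.45)]
```

View pics/f.png

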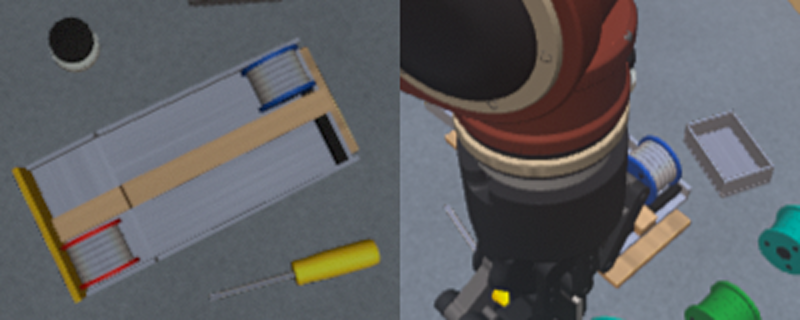

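The red reel lies against the yellow stop at top pixel (201,255), 2 px from the expected spot. Blue reel, jar, driver and tin are unmoved and the hand is clear.

{"fn": "apply_moves", "kwargs": {
  "plan": [
    [0.014,0,0,0,0],
    [0.014,0,0,0,0],
    [0.014,0,0,0,0],
    [0.014,0,0,0,0],
    [0.014,0,0,0,0],
    [0.014,0,0,0,0]
  ]
}}

```text
t: 8.02
tool_pos: [0.4772, -0.3047, 0.3986]
tool_rot: [2.673, -1.651, 0.0]
contact_force: [0.5, 0.7, -0.8]
opening: 0.0139
grip_force: 0.0
```

```bash
python3 -c "
from station import ctrl
print(ctrl.finish_job())"
```

```text
the job is handed in; nothing more can be done
None
```

The red reel was pushed over the crest and rests in the dip against the yellow end stop; the blue reel, flux jar, screwdriver and tin were left where they were, the hand is clear, and the job was handed in at about 8 s (no verdict was returned).

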